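# Push the lunch box home into the corner of the pantry shelf

## Robot

A 7-joint arm with a two-finger parallel gripper is mounted at the origin on the work surface. World frame = base frame: x ahead of the robot, y to its left, z up, the work surface at z = 0. Lengths are in m, angles in degrees, forces in N, time in s.
With the tool pointing down it reaches from about 0.425 to 0.875 m from the base axis. Payload 4.7 kg.
Tool frame: the origin (TCP) lies midway between the tips of the shut fingers; the grasp point (between the pads) lies 19 mm behind it; z points along the fingers, y is the direction in which the jaws open and shut (so a half turn about z gives the same grasp; the last joint's range is limited). The gripper opens to 85 mm and grips with 20 to 120 N. Pads are 22 mm wide; open, the fingers measure 114 mm over their backs; the gripper's body (76 mm by 85 mm) begins 54 mm behind the grasp point. The pads swing forward as they close: fully open they stand 13 mm farther back than shut.
Start: joints at [-72.416, 18.392, -4.016, 83.108, 1.295, 78.541, -3.26], TCP at [0.188, 0.622, 0.231] pointing down, gripper open.
Joint ranges: [-163.93, 163.93], [-17.29, 119.83], [-79.2, 71.16], [3.27, 140.29], [-89.18, 269.18], [5.43, 117.66], [-154.24, 154.24]. Speed limits (degrees/s): [147.25, 147.25, 180, 180, 180, 180, 180].

## Interface

Orientations are given as a 3x3 rotation matrix whose columns are the frame's x, y, z axes.
In Python, from rig import robot, snapshot, camera_info gives the robot as it stands. The module is installed in compiled form; this text tells all that it offers.
- The arm moves only by the shell command python3 -m crank 'ROWS' [FORCE]. ROWS is JSON, a list that holds one entry, the list of rows, each a list of 7 numbers: the turn, a rotation vector about the tool's x, y, z in degrees, then the shift along the tool's x, y, z in cm, then the gripper's target within -1 to 1 (fully open at 1, half-way at 0, shut at -1). A call has 1 to 20 rows; each row shifts and turns the commanded pose from where the row before left it, along the tool's axes as they then stand; what a row does not reach is not made up. A row lasts 1/8 s, in which the tool goes at most 62.5 mm and 10.7 degrees, less where a joint would pass 70% of its speed; a pose out of reach is approached as far as the arm can. A call is refused whole if a number of a shift passes 6.25 or a number of a turn 10.7, either way. A call with a gripper value outside its range is refused whole. The fingers move at their own pace and stop on an object; FORCE is the grip in N (left out, the last holds). Time passes only in rows, so rows that do not move let the fingers close. It gives the time, the measured TCP pose, the force and the opening at its end, in the units of the state.
- robot.state(): the state, without advancing time (a new reading comes with each control period).
- snapshot(name): name is "scene" or "top" or "wrist"; returns the picture (384x512x3 uint8, red, green, blue); there is no depth.
- camera_info(name): a dict with "K" (3x3 intrinsics, pixels), "k1" (the pictures are not rectified: a ray, as slopes to the right and down, at radius r is drawn at 1 + k1 r^2 times it, then the intrinsics apply), "R" (3x3) and "t" (3): a world point X has camera coordinates R X + t. Camera axes: x right, y down, z forward; pixel columns grow to the right and rows downward; lengths in m; the calibration is good to about 2 mm. A picture is of the moment at which its call begins: read the wrist's pose just before it. camera_info takes no time and is no camera call; for the wrist camera it gives the pose at the moment of the call.
- robot.job_done(): hands the job in, once; it reports no verdict.
The state is a dict: "time_s": time; "joint_positions": joint angles; "qd": joint speeds; "effort": joint torques, N m; "ee_pos": TCP position; "tcp_rot": TCP orientation; "contact_force": force on the tool from outside, world axes, zero at the start; "torque": the same for the moment, N m; "opening": finger opening in m.
Only numpy, scipy, OpenCV 4.12 (cv2) and the standard library are available. Lean on these libraries where they do the work, as an engineer would, in place of code of your own. Each camera call takes 0.05 s, during which the arm holds its last target.

## Task

Push the lunch box along the shelf, without pinching or lifting it, until it sits home in the inside corner of the wooden stop: its long side flat against the long batten and its end against the short cleat. Leave the kettle, teapot, tumblers and lamp switch undisturbed, and finish with the robot clear of everything.

Things in the scene. Friction and masses are not known exactly. Their poses are not given: they have to be found in the camera images.
- lunch_box: Loose closed yellow plastic lunch box, 100 (x) by 150 (y) by 58 mm high, about 0.4 kg; upright flat sides up to 40 mm, the lid above set in 3 mm. Origin: centre of its underside. Starts clear of the stop, robot side, turned up to 0.4 rad against it. Home: its +x long side on the batten, its +y end on the cleat, so its axes match the stop's and its centre is at x -50, y -75 mm in the stop's frame.
- corner: Fixed L-shaped bare wood stop, 35 mm high, turned up to 0.35 rad. Origin: inside corner at shelf height. Batten 20 mm thick along its y from -300 to 20 mm, inner face at x = 0 facing -x (to the robot). Cleat 20 mm thick along its x from -130 to 0 mm, inner face at y = 0 facing -y (robot's right). Lamp switch on a fixed pad beyond the cleat at x 20, y 60 mm.
- switch (a joint): Small toggle of the lamp switch, on the pad beyond the cleat, 30 mm lever on a white block; 0 = off as found, grows to 0.9 rad as it is pushed over to the stop's +x. To be left as it is.
- kettle: Bystander: aluminium kettle, 170 mm across, 195 mm high with its hoop handle, a spout along its +x reaching 140 mm from the axis; origin at the centre of its underside. On the left of the work.
- teapot: Bystander: white ceramic teapot with lid, 144 mm across, 139 mm high; spout (+x) and handle (-x) reach 115 mm from the axis; origin at the centre of its underside. On the far right.
- tumbler_a: Bystander: glass tumbler, 68 mm across the mouth, 90 mm high, origin at the centre of its underside. On the far left.
- tumbler_b: Bystander: glass tumbler like the other. On the near right.
Not all that is in view belongs to the job. Several things look just like the lunch_box: the one meant starts farthest to the robot's right.

How it is judged:
By the outcome, as a careful person would: the job done as asked, in the order asked, and still so for the second after the job is handed in, with the robot touching nothing.
It also fails if it takes over 48 s, if anything falls off the work surface, if the arm or the gripper's body presses on something with over 40 N, if the wrist force passes 120 N, or if a joint passes its speed limit or range.

## Working session

There is one attempt and no reset: what is moved stays moved. The work goes in short steps, Python scripts to look and compute and a shell command to move; the robot and the scene stay as the last step left them, time stands still between calls to the robot, and variables do not carry over. Pictures are saved under pics/ and viewed, and the job is handed in when it is done.

```bash
mkdir -p pics; python3 - <<'E'
from rig import robot,snapshot,camera_info
import cv2
s=robot.state();print(s['time_s'],s['ee_pos'],s['tcp_rot'],s['opening'],s['contact_force'])
for n in ("scene","top"):
    im=snapshot(n);cv2.imwrite(f'pics/{n}0.png',im[:,:,::-1]);c=camera_info(n);print(n,c)
E
```

```text
0.0 [0.18750189 0.62180504 0.23022905] [[-9.57459993e-01  2.88565702e-01 -4.43879400e-04]
 [ 2.88566023e-01  9.57458202e-01 -1.85549706e-03]
 [-1.10436842e-04 -1.90465272e-03 -9.99998180e-01]] 0.08531917267477757 [-0.36123478 -0.5579148   0.33616311]
scene {'K': array([[430.04097446,   0.        , 254.10227042],
       [  0.        , 430.04097446, 185.98001642],
       [  0.        ,   0.        ,   1.        ]]), 'k1': -0.0454231820648439, 'R': array([[ 0.19250539,  0.98129528, -0.00112063],
       [ 0.77276046, -0.15229976, -0.61615424],
       [-0.60479992,  0.11774704, -0.78762472]]), 't': array([-0.09834063, -0.38168973,  1.57919345])}
top {'K': array([[483.08348975,   0.        , 254.37122021],
       [  0.        , 483.08348975, 192.19298329],
       [  0.        ,   0.        ,   1.        ]]), 'k1': -0.14541590267956075, 'R': array([[ 0.02449565, -0.99950094,  0.01994599],
       [-0.98507182, -0.02753309, -0.16992775],
       [ 0.17039212, -0.01548575, -0.98525465]]), 't': array([-0.057357  ,  0.54726575,  1.23972849])}
```

View pics/scene0.png

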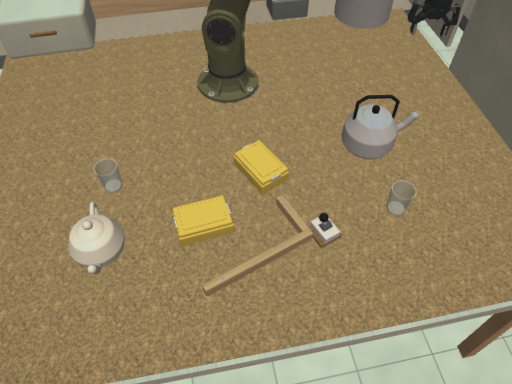

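View pics/top0.png

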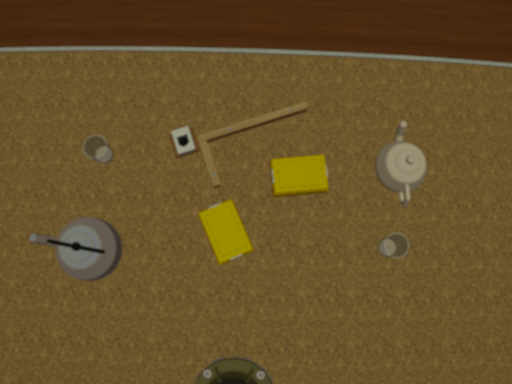

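Candidates for lunch_box: the yellow box at top (300,175) / scene (203,219), and the yellow box at top (225,232) / scene (261,165). The robot's right is image right in the top view, so I choose the first one. Next is a close crop to check that choice.

```bash
python3 - <<'E'
import cv2
a=cv2.imread('pics/top0.png')[85:265,165:345];cv2.imwrite('pics/top0c.png',cv2.resize(a,None,fx=3.3,fy=3.3,interpolation=cv2.INTER_CUBIC))
a=cv2.imread('pics/scene0.png')[135:300,160:350];cv2.imwrite('pics/scene0c.png',cv2.resize(a,None,fx=3.5,fy=3.5,interpolation=cv2.INTER_CUBIC))
E
```

```text
(no output)
```

View pics/top0c.png

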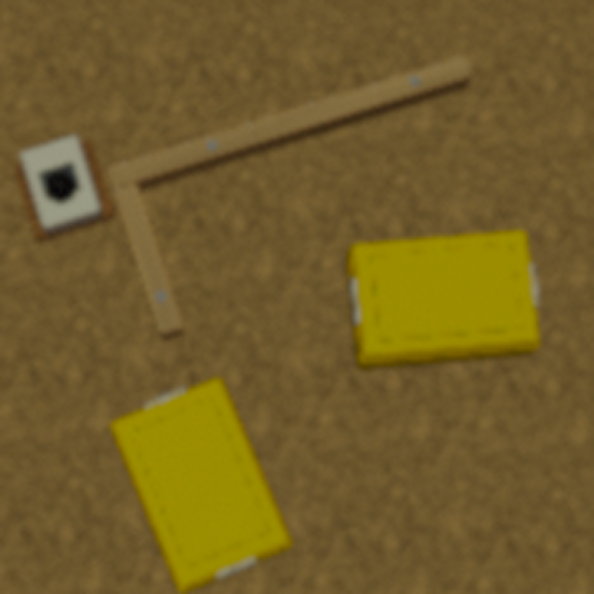

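View pics/scene0c.png

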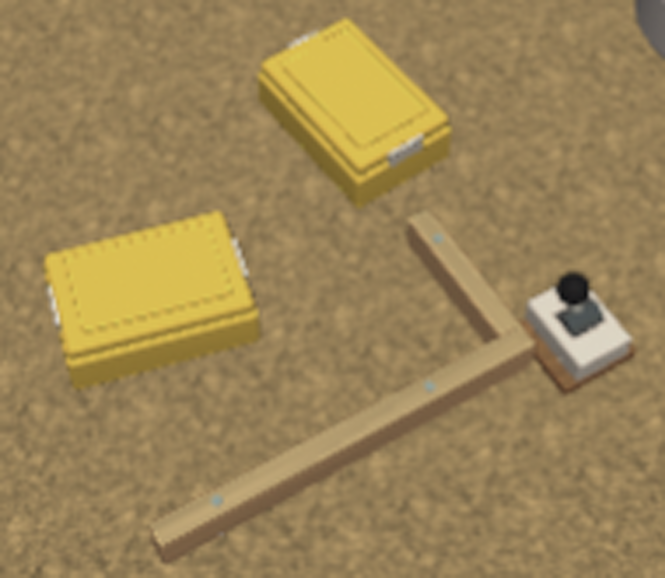

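```bash
cat > h.py <<'E'
import numpy as np,cv2
from rig import camera_info
def ray(n,p,c=None):
    c=c or camera_info(n);K=c['K'];d=np.array([c['k1'],0,0,0,0.])
    u=cv2.undistortPoints(np.array([[p]],float),K,d)[0,0]
    R=c['R'];o=-R.T@c['t'];v=R.T@np.array([u[0],u[1],1]);return o,v/np.linalg.norm(v)
def onz(n,p,z,c=None):
    o,v=ray(n,p,c);return o+v*(z-o[2])/v[2]
def tri(rs):
    A=0;b=0
    for o,v in rs:
        P=np.eye(3)-np.outer(v,v);A=A+P;b=b+P@o
    return np.linalg.solve(A,b)
def proj(n,X,c=None):
    c=c or camera_info(n)
    return cv2.projectPoints(np.atleast_2d(np.array(X,float)),cv2.Rodrigues(c['R'])[0],c['t'],c['K'],np.array([c['k1'],0,0,0,0.]))[0][:,0]
E
python3 - <<'E'
from h import *
np.set_printoptions(precision=4,suppress=True)
T=lambda p:(p[0]/3.3+165,p[1]/3.3+85)
S=lambda p:(p[0]/3.5+160,p[1]/3.5+135)
pts={'boxFL':((353,243),(252,305)),'boxFR':((526,232),(68,349)),'boxNR':((538,342),(45,260)),'boxNL':((362,352),(221,213)),
'batEndIn':((470,80),(152,535)),'batScrew1':((415,82),(217,500)),'batScrew2':((211,145),(429,386)),'clScrew':((160,297),(438,240)),
'corner':((140,183),(496,338)),'clEndIn':((182,331),(408,222)),'clEndOut':((163,335),(428,212)),'switch':((60,184),(573,285))}
for k,(a,b) in pts.items():
    ra,rb=ray('top',T(a)),ray('scene',S(b));X=tri([ra,rb]);print(k,X,[round(1e3*np.linalg.norm(np.cross(X-o,v)),1) for o,v in(ra,rb)])
E
```

```text
boxFL [ 0.6413 -0.0868  0.0503] [np.float64(1.4), np.float64(1.4)]
boxFR [ 0.6545 -0.228   0.0522] [np.float64(2.0), np.float64(2.0)]
boxNR [ 0.5645 -0.2391  0.0441] [np.float64(2.0), np.float64(2.0)]
boxNL [ 0.551  -0.0962  0.0508] [np.float64(0.7), np.float64(0.7)]
batEndIn [ 0.7971 -0.1862  0.0163] [np.float64(2.0), np.float64(2.0)]
batScrew1 [ 0.7875 -0.1372  0.0334] [np.float64(2.0), np.float64(2.0)]
batScrew2 [0.7265 0.0323 0.0332] [np.float64(0.9), np.float64(0.9)]
clScrew [0.596  0.0703 0.0306] [np.float64(1.5), np.float64(1.5)]
corner [0.6932 0.0917 0.0293] [np.float64(2.1), np.float64(2.1)]
clEndIn [0.5693 0.0518 0.0241] [np.float64(1.8), np.float64(1.8)]
clEndOut [0.5651 0.0682 0.0277] [np.float64(2.9), np.float64(2.9)]
switch [0.6804 0.1528 0.0653] [np.float64(1.3), np.float64(1.3)]
```

```bash
cat > fit.py <<'E'
from h import *
from scipy.optimize import least_squares
np.set_printoptions(precision=4,suppress=True)
T=lambda p:np.array((p[0]/3.3+165,p[1]/3.3+85))
S=lambda p:np.array((p[0]/3.5+160,p[1]/3.5+135))
def tf(q,P):
    c,s=np.cos(q[2]),np.sin(q[2]);P=np.array(P,float)
    return np.c_[q[0]+c*P[:,0]-s*P[:,1],q[1]+s*P[:,0]+c*P[:,1],P[:,2]]
def fit(items,q0):
    def f(q):return np.concatenate([(proj(n,tf(q,[P]))[0]-p) for n,p,P in items]).ravel()
    r=least_squares(f,q0,loss='soft_l1');return r.x,f(r.x).reshape(-1,2)
BOXL=[(sx*.047,sy*.072,.058) for sx,sy in((1,1),(1,-1),(-1,-1),(-1,1))]
BOXB=[(sx*.05,sy*.075,.0) for sx,sy in((1,1),(1,-1),(-1,-1),(-1,1))]
BOXM=[(sx*.05,sy*.075,.04) for sx,sy in((1,1),(1,-1),(-1,-1),(-1,1))]
STOP=[(0,0,.035),(0,-.3,.035),(.02,-.3,.035),(.02,.02,.035),(-.13,.02,.035),(-.13,0,.035)]
def draw(im,n,q,P,s,o,col,c=None):
    p=(proj(n,tf(q,P),c)-o)*s
    cv2.polylines(im,[np.round(p*8).astype(int)],True,col,1,cv2.LINE_AA,3)
E
python3 - <<'E'
from fit import *
pts={'boxFL':((353,243),(252,305)),'boxFR':((526,232),(68,349)),'boxNR':((538,342),(45,260)),'boxNL':((362,352),(221,213))}
it=[]
for (k,(a,b)),P in zip(pts.items(),BOXL): it+=[('top',T(a),P),('scene',S(b),P)]
qb,r=fit(it,[.6,-.16,.09]);print(qb,'\n',r)
st=[((470,80),(152,535),(0,-.3,.035)),((140,183),(496,338),(0,0,.035)),((182,331),(408,222),(-.13,0,.035)),((163,335),(428,212),(-.13,.02,.035))]
it=[]
for a,b,P in st: it+=[('top',T(a),P),('scene',S(b),P)]
qs,r=fit(it,[.69,.09,.34]);print(qs,'\n',r)
np.save('q.npy',[qb,qs])
c,s=np.cos(qs[2]),np.sin(qs[2]);d=qb[:2]-qs[:2];print('box in stop',c*d[0]+s*d[1],-s*d[0]+c*d[1],np.degrees(qb[2]-qs[2]))
for n,o,(h,w),sc in(('top',(165,85),(180,180),3.3),('scene',(160,135),(165,190),3.5)):
    a=cv2.imread(f'pics/{n}0.png')[o[1]:o[1]+h,o[0]:o[0]+w];a=cv2.resize(a,None,fx=sc,fy=sc,interpolation=cv2.INTER_CUBIC)
    draw(a,n,qb,BOXL,sc,np.array(o),(255,0,0));draw(a,n,qb,BOXB,sc,np.array(o),(0,0,255));draw(a,n,qs,STOP,sc,np.array(o),(255,255,0))
    cv2.imwrite(f'pics/{n}ov.png',a)
E
```

```text
[ 0.6037 -0.162   0.0963] 
 [[-0.6753 -1.5646]
 [-0.1668 -0.9435]
 [ 0.0136 -1.5901]
 [-1.4688 -0.1832]
 [-0.1865 -0.7246]
 [-1.1918 -3.2055]
 [-0.6346 -0.1227]
 [ 0.0136 -1.9266]]
[0.694  0.0948 0.3624] 
 [[-0.0034 -3.4293]
 [-1.2223 -2.043 ]
 [-1.9928 -1.0467]
 [ 0.5688 -1.0171]
 [ 0.3797 -1.9766]
 [-1.3199 -1.1973]
 [-0.8913 -0.7954]
 [-1.1502 -1.3413]]
box in stop -0.17551462479690405 -0.20806565612200406 -15.250869740055675
```

```bash
cd pics; python3 -c "
import cv2
a=cv2.imread('topov.png')
cv2.imwrite('x.png',a)"
```

```text
(no output)
```

View pics/topov.png

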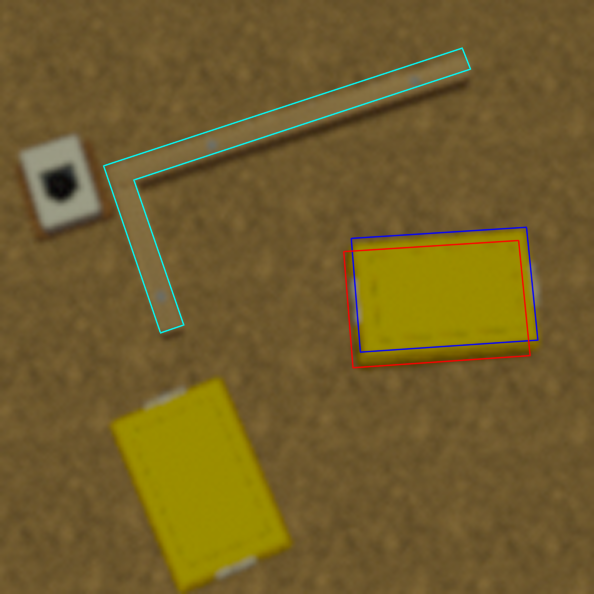

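View pics/sceneov.png

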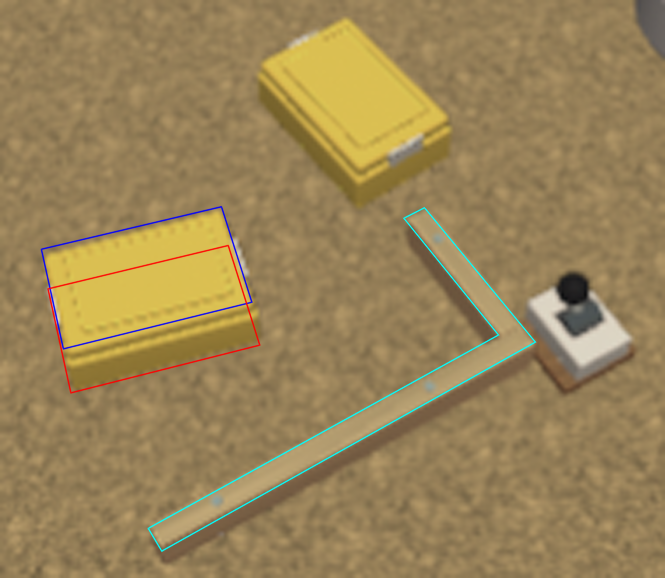

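```bash
python3 - <<'E'
from fit import *
def fit2(items,q0):
    def f(v):
        return np.concatenate([(proj(n,tf(v[:3],[P]))[0]+(v[3:5] if n=='top' else v[5:7])-p) for n,p,P in items]+[v[3:]*.5]).ravel()
    r=least_squares(f,list(q0)+[0]*4,loss='soft_l1');return r.x,f(r.x)[:-4].reshape(-1,2)
pts={'boxFL':((353,243),(252,305)),'boxFR':((526,232),(68,349)),'boxNR':((538,345),(45,260)),'boxNL':((362,354),(221,213))}
ib=[]
for (k,(a,b)),P in zip(pts.items(),BOXL): ib+=[('top',T(a),P),('scene',S(b),P)]
st=[((470,80),(163,552),(0,-.3,.035),(.02,-.3,.035)),((140,183),(496,338),(0,0,.035),(0,0,.035)),((182,331),(408,222),(-.13,0,.035),(-.13,0,.035)),((163,335),(428,212),(-.13,.02,.035),(-.13,.02,.035)),((462,57),(152,532),(.02,-.3,.035),(0,-.3,.035)),((110,168),(533,345),(.02,.02,.035),(.02,.02,.035))]
it=[]
for a,b,P,P2 in st: it+=[('top',T(a),P),('scene',S(b),P2 if P2!=P else P)]
# scene: near end corners: left (152,532)= inner, right (163,552)= outer
qb,r=fit2(ib,[.6,-.16,.09]);print(qb,'\n',r.T)
qs,r=fit2(it,[.69,.09,.34]);print(qs,'\n',r.T)
# scr
a=np.array([.7875,-.1372]);b=np.array([.7265,.0323]);
np.save('q.npy',[qb[:3],qs[:3]])
c,s=np.cos(qs[2]),np.sin(qs[2]);d=qb[:2]-qs[:2];print('box in stop',c*d[0]+s*d[1],-s*d[0]+c*d[1],np.degrees([qs[2],qb[2]]))
for n,p in(('top',(225,232)),('top',(85,247)),('top',(404,165)),('top',(390,247))):print(onz(n,p,.05))
E
```

```text
[ 0.6018 -0.1616  0.0982  0.5053  0.6732  0.57    1.9219] 
 [[-0.3765  0.4712  0.3209 -0.7473  0.1864 -0.5389 -0.2679  0.5925]
 [-0.1534  0.3084 -0.2883  1.1302 -0.3184 -1.8202  0.6982 -0.5986]]
[0.6937 0.0947 0.3551 0.654  1.339  0.6621 1.3152] 
 [[ 0.9452 -0.3627 -1.3213  1.1767  0.7195 -0.4242 -0.5692 -0.2295  0.9055
  -1.0157 -1.3593  1.1292]
 [-1.2799  0.1282  0.4063  0.2007 -0.4073 -0.111   0.724  -0.2177 -0.7114
  -0.6929  0.5833  0.3075]]
box in stop -0.17529896557279878 -0.20832058388029878 [20.3484  5.6288]
[0.4401 0.0315 0.05  ]
[0.3887 0.401  0.05  ]
[ 0.6353 -0.4515  0.05  ]
[ 0.4104 -0.4071  0.05  ]
```

```bash
python3 -m crank '[[[0,0,0,0,0,-4,1],[0,0,0,0,0,-4,1],[0,0,0,0,0,-4,1],[0,0,0,-5.49,-2.55,0,1],[0,0,0,-5.49,-2.55,0,1],[0,0,0,-5.49,-2.55,0,1],[0,0,0,-5.49,-2.55,0,1],[0,0,0,-5.49,-2.55,0,1],[0,0,0,-5.49,-2.55,0,1],[0,0,0,-5.49,-2.55,0,1],[0,0,0,-5.49,-2.55,0,1]]]'
```

```text
time_s: 1.48
ee_pos: [0.5503, 0.2988, 0.351]
tcp_rot: [[-0.958, 0.288, -0.0], [0.288, 0.958, -0.0], [0.0, -0.0, -1.0]]
contact_force: [0.3, 0.0, 0.8]
opening: 0.0854
```

```bash
python3 -m crank '[[[0,0,0,-1.12,-5.42,0,1],[0,0,0,-1.12,-5.42,0,1],[0,0,0,-1.12,-5.42,0,1],[0,0,0,-1.12,-5.42,0,1],[0,0,0,-1.12,-5.42,0,1],[0,0,0,-1.12,-5.42,0,1],[0,0,0,-1.12,-5.42,0,1],[0,0,0,-1.12,-5.42,0,1],[0,0,0,-1.12,-5.42,0,1]]]'
python3 -m crank '[[[0,0,10.2,0,0,0,1],[0,0,10.2,0,0,0,1],[0,0,10.2,0,0,0,1],[0,0,10.2,0,0,0,1],[0,0,10.2,0,0,0,1],[0,0,10.2,0,0,0,1],[0,0,10.2,0,0,0,1],[0,0,10.2,0,0,0,1],[0,0,10.2,0,0,0,1],[0,0,10.2,0,0,0,1],[0,0,10.2,0,0,0,1],[0,0,10.2,0,0,0,1],[0,0,10.2,0,0,0,1],[0,0,10.6,0,0,0,1]]]'
python3 -c "
from rig import *;import cv2
print(robot.state()['joint_positions']);cv2.imwrite('pics/w1.png',snapshot('wrist')[:,:,::-1])"
```

```text
time_s: 2.6
ee_pos: [0.5044, -0.1974, 0.351]
tcp_rot: [[-0.958, 0.288, -0.0], [0.288, 0.958, 0.001], [0.0, 0.001, -1.0]]
contact_force: [0.8, -1.0, 0.6]
opening: 0.0855
time_s: 4.35
ee_pos: [0.5047, -0.1958, 0.3509]
tcp_rot: [[0.942, 0.337, -0.001], [0.337, -0.942, 0.0], [-0.001, -0.001, -1.0]]
contact_force: [0.3, 0.6, 0.1]
opening: 0.085
[-19.46468677   2.96360988  39.89444598  88.42058904  -1.90073992
  89.35300503 -49.90589047]
```

View pics/w1.png

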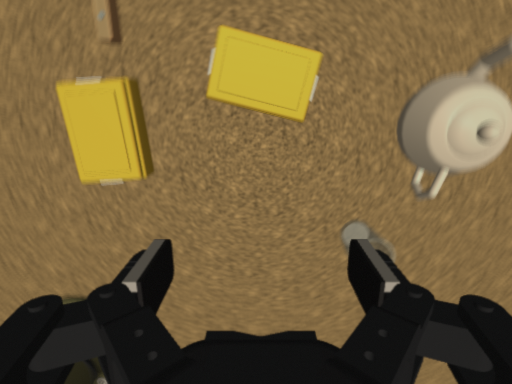

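```bash
python3 -m crank '[[[0,0,0,0,0,5.5,1],[0,0,0,0,0,5.5,1],[0,0,0,0,0,5.5,1],[0,0,0,0,0,5.5,1],[0,0,0,0,0,5.5,1],[0,0,0,0,0,4,1],[0,0,0,0,0,2,1],[0,0,0,0,0,1,1],[0,0,0,0,0,0,1]]]'
python3 -c "
from rig import *;import cv2
cv2.imwrite('pics/w2.png',snapshot('wrist')[:,:,::-1]);cv2.imwrite('pics/t2.png',snapshot('top')[:,:,::-1])"
```

```text
time_s: 5.52
ee_pos: [0.5055, -0.196, 0.0068]
tcp_rot: [[0.939, 0.343, 0.001], [0.343, -0.939, -0.0], [0.001, 0.0, -1.0]]
contact_force: [1.6, 1.1, 0.4]
opening: 0.0852
```

View pics/w2.png

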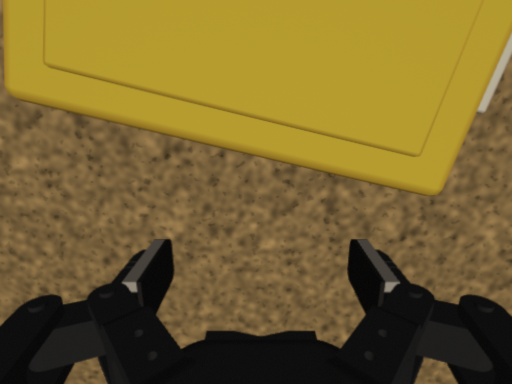

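View pics/t2.png

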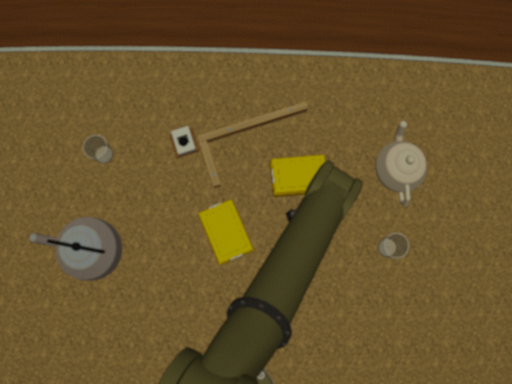

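```bash
python3 -m crank '[[[0,0,0,1.5,0,0,1],[0,0,0,1,0,0,1],[0,0,0,0.8,0,0,1],[0,0,0,0.8,0,0,1],[0,0,0,0.8,0,0,1],[0,0,0,0.8,0,0,1],[0,0,0,0.8,0,0,1],[0,0,0,0.8,0,0,1],[0,0,0,0.8,0,0,1],[0,0,0,0.8,0,0,1],[0,0,0,0.8,0,0,1],[0,0,0,0.8,0,0,1],[0,0,0,0.5,0,0,1],[0,0,0,0,0,0,1]]]'
python3 -c "
from rig import *;import cv2
cv2.imwrite('pics/w3.png',snapshot('wrist')[:,:,::-1]);cv2.imwrite('pics/s3.png',snapshot('scene')[:,:,::-1])"
```

```text
time_s: 7.38
ee_pos: [0.6095, -0.1575, 0.0063]
tcp_rot: [[0.939, 0.343, 0.002], [0.343, -0.939, 0.0], [0.002, 0.0, -1.0]]
contact_force: [0.2, 0.6, 0.1]
opening: 0.085
```

View pics/w3.png

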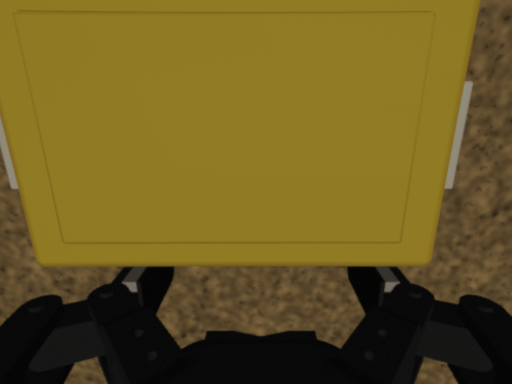

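View pics/s3.png

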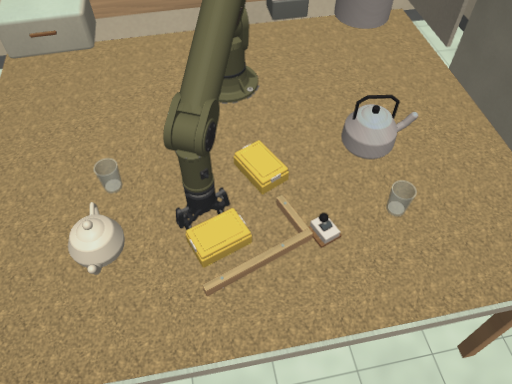

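```bash
python3 -m crank '[[[0,0,0,0.8,0,0,1],[0,0,0,0.8,0,0,1],[0,0,0,0.8,0,0,1],[0,0,0,0.8,0,0,1],[0,0,0,0.8,0,0,1],[0,0,0,0.5,0,0,1],[0,0,0,0,0,0,1]]]'
python3 -m crank '[[[0,0,0,0.2,0,0,1]]]'
python3 -m crank '[[[0,0,0,0.2,0,0,1]]]'
python3 -m crank '[[[0,0,0,0.2,0,0,1]]]'
```

```text
time_s: 8.35
ee_pos: [0.6518, -0.1421, 0.0063]
tcp_rot: [[0.939, 0.343, 0.002], [0.343, -0.939, 0.0], [0.002, 0.0, -1.0]]
contact_force: [-0.3, -0.5, 0.9]
opening: 0.0853
time_s: 8.48
ee_pos: [0.652, -0.142, 0.0063]
tcp_rot: [[0.939, 0.343, -0.001], [0.343, -0.939, 0.0], [-0.001, -0.001, -1.0]]
contact_force: [-4.8, -1.0, 2.8]
opening: 0.0854
time_s: 8.6
ee_pos: [0.6539, -0.1415, 0.0063]
tcp_rot: [[0.94, 0.342, -0.001], [0.342, -0.94, 0.0], [-0.001, -0.001, -1.0]]
contact_force: [-2.9, -0.3, 1.6]
opening: 0.0859
time_s: 8.72
ee_pos: [0.6563, -0.1407, 0.0062]
tcp_rot: [[0.94, 0.342, 0.0], [0.342, -0.94, 0.0], [0.0, -0.0, -1.0]]
contact_force: [-2.7, -0.5, 1.0]
opening: 0.0856
```

```bash
python3 -m crank '[[[0,0,0,0.2,0,0,1],[0,0,0,0.1,0,0,1]]]'
python3 -m crank '[[[0,0,0,0.2,0,0,1]]]'
python3 -m crank '[[[0,0,0,0.2,0,0,1]]]'
```

```text
time_s: 8.98
ee_pos: [0.6593, -0.1396, 0.0063]
tcp_rot: [[0.94, 0.343, 0.0], [0.343, -0.94, 0.0], [0.0, 0.0, -1.0]]
contact_force: [-2.7, -0.7, 0.8]
opening: 0.0853
time_s: 9.1
ee_pos: [0.6607, -0.1391, 0.0062]
tcp_rot: [[0.94, 0.342, -0.001], [0.342, -0.94, -0.0], [-0.001, -0.0, -1.0]]
contact_force: [-8.6, -2.8, 5.1]
opening: 0.0855
time_s: 9.22
ee_pos: [0.6606, -0.1391, 0.0062]
tcp_rot: [[0.94, 0.342, -0.005], [0.342, -0.94, -0.0], [-0.004, -0.002, -1.0]]
contact_force: [-11.1, -1.6, 6.7]
opening: 0.085
```

```bash
python3 - <<'E'
from rig import *;import cv2
cv2.imwrite('pics/w4.png',snapshot('wrist')[:,:,::-1]);a=snapshot('scene')[:,:,::-1];cv2.imwrite('pics/s4.png',cv2.resize(a[180:310,160:350],None,fx=4,fy=4,interpolation=2))
E
```

```text
(no output)
```

View pics/w4.png

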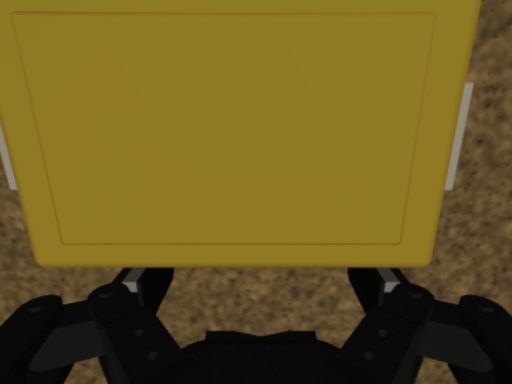

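View pics/s4.png

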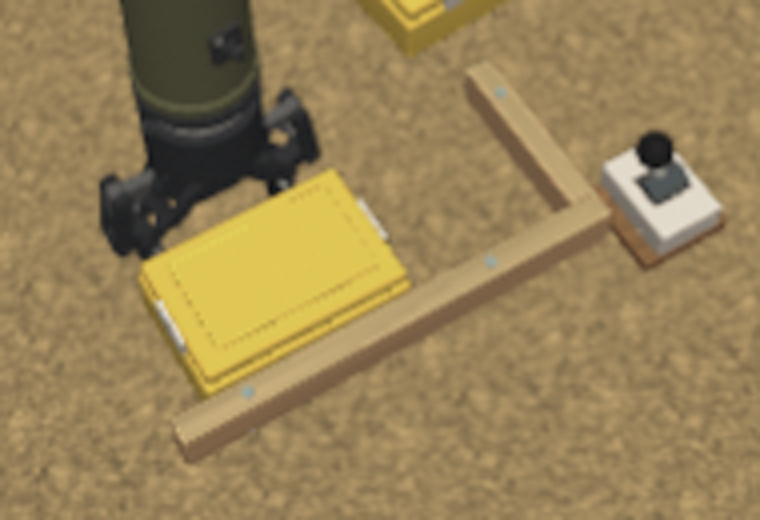

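```bash
python3 -m crank '[[[0,0,0,-1,0,0,1],[0,0,0,-2,0,0,1],[0,0,0,0,0,-4,1],[0,0,0,0,0,-4.5,1],[0,0,0,0,0,-4.5,0.27],[0,0,-10,0,0,0,0.27],[0,0,-10,0,0,0,0.27],[0,0,-10,0,0,0,0.27],[0,0,-10,0,0,0,0.27],[0,0,-10,0,0,0,0.27],[0,0,-10,0,0,0,0.27],[0,0,-10,0,0,0,0.27],[0,0,-10,0,0,0,0.27],[0,0,-10,0,0,0,0.27],[0,0,0,0,0,0,0.27]]]'
python3 -m crank '[[[0,0,0,-4,3,0,0.27],[0,0,0,-4,3,0,0.27],[0,0,0,-4,3,0,0.27],[0,0,0,0,0,0,0.27],[0,0,0,0,0,0,0.27]]]'
python3 -c "
from rig import *;import cv2,numpy as np
s=robot.state();print(s['joint_positions'].round(1));d=s['ee_pos'][:2]-[.693,.094];c,n=np.cos(np.radians(20)),np.sin(np.radians(20));print('stop',c*d[0]+n*d[1],-n*d[0]+c*d[1])
cv2.imwrite('pics/w5.png',snapshot('wrist')[:,:,::-1])"
```

```text
time_s: 11.2
ee_pos: [0.6353, -0.1483, 0.1367]
tcp_rot: [[-0.341, 0.94, 0.002], [0.94, 0.341, 0.001], [-0.0, 0.002, -1.0]]
contact_force: [0.4, -0.5, -0.2]
opening: 0.0542
time_s: 11.82
ee_pos: [0.7601, -0.2301, 0.1357]
tcp_rot: [[-0.341, 0.94, -0.001], [0.94, 0.341, 0.001], [0.001, -0.0, -1.0]]
contact_force: [-0.4, 1.0, 0.4]
opening: 0.0544
[  3.   40.2  20.7  64.9 -13.5  77.2  42.1]
stop -0.04782592857902207 -0.3274669071511856
```

View pics/w5.png

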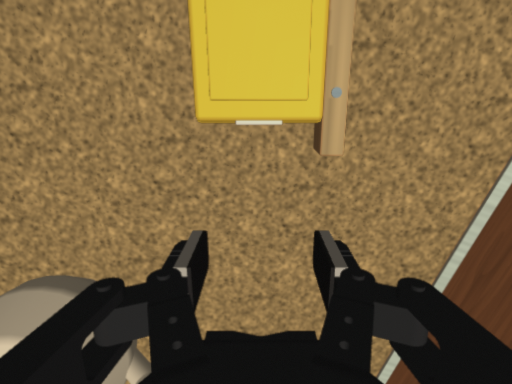

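```bash
python3 -m crank '[[[0,0,0,0,-0.45,4,0.27],[0,0,0,0,0,4,0.27],[0,0,0,0,0,3,0.27],[0,0,0,0,0,1.3,0.27],[0,0,0,0,0,0,0.27]]]'
python3 -c "
from rig import *;import cv2
cv2.imwrite('pics/w6.png',snapshot('wrist')[:,:,::-1])"
```

```text
time_s: 12.5
ee_pos: [0.7558, -0.2312, 0.0137]
tcp_rot: [[-0.343, 0.939, -0.0], [0.939, 0.343, 0.001], [0.001, 0.0, -1.0]]
contact_force: [-0.7, -1.0, 1.4]
opening: 0.054
```

View pics/w6.png

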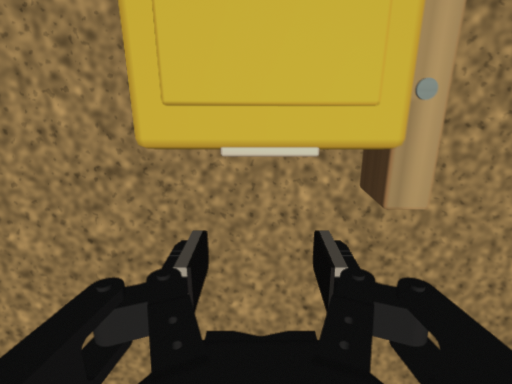

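```bash
python3 -m crank '[[[0,0,0,1.5,0,-0.4,0.27],[0,0,0,1,0,0,0.27],[0,0,0,0.8,0,0,0.27],[0,0,0,0.8,0,0,0.27],[0,0,0,0.8,0,0,0.27],[0,0,0,0.8,0,0,0.27]]]'
python3 -c "
from rig import *;import cv2
cv2.imwrite('pics/w7.png',snapshot('wrist')[:,:,::-1])"
```

```text
time_s: 13.3
ee_pos: [0.7364, -0.1793, 0.0174]
tcp_rot: [[-0.342, 0.94, 0.001], [0.94, 0.342, -0.001], [-0.001, 0.0, -1.0]]
contact_force: [0.2, -3.0, 0.9]
opening: 0.0541
```

View pics/w7.png

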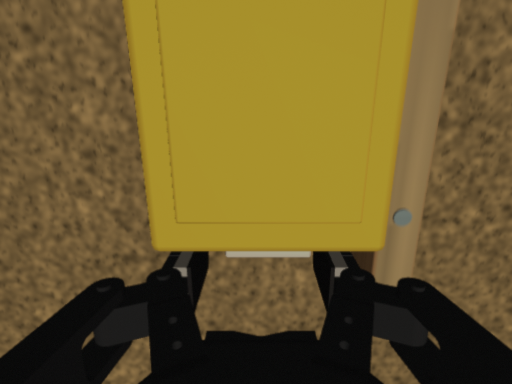

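```bash
python3 -m crank '[[[0,0,0,0.8,0,0,0.27],[0,0,0,0.8,0,0,0.27],[0,0,0,0.8,0,0,0.27],[0,0,0,0.8,0,0,0.27],[0,0,0,0.8,0,0,0.27],[0,0,0,0.8,0,0,0.27],[0,0,0,0.8,0,0,0.27],[0,0,0,0.8,0,0,0.27],[0,0,0,0.8,0,0,0.27],[0,0,0,0.8,0,0,0.27],[0,0,0,0.8,0,0,0.27],[0,0,0,0.8,0,0,0.27],[0,0,0,0.3,0,0,0.27]]]'
python3 -m crank '[[[0,0,0,0.3,0,0,0.27],[0,0,0,0,0,0,0.27]]]'
python3 -m crank '[[[0,0,0,0.2,0,0,0.27]]]'
python3 -c "
from rig import *;import cv2
cv2.imwrite('pics/w8.png',snapshot('wrist')[:,:,::-1]);cv2.imwrite('pics/s8.png',snapshot('scene')[:,:,::-1])"
```

```text
time_s: 14.98
ee_pos: [0.7026, -0.0846, 0.0174]
tcp_rot: [[-0.343, 0.939, 0.0], [0.939, 0.343, 0.0], [0.0, 0.0, -1.0]]
contact_force: [1.8, -2.9, 1.1]
opening: 0.0543
time_s: 15.22
ee_pos: [0.7016, -0.0822, 0.0173]
tcp_rot: [[-0.343, 0.94, -0.0], [0.94, 0.343, 0.001], [0.001, 0.0, -1.0]]
contact_force: [0.9, -2.2, 1.6]
opening: 0.0541
time_s: 15.35
ee_pos: [0.701, -0.0812, 0.0173]
tcp_rot: [[-0.342, 0.94, 0.0], [0.94, 0.342, -0.0], [-0.0, 0.0, -1.0]]
contact_force: [1.5, -3.0, 1.7]
opening: 0.0543
```

View pics/w8.png

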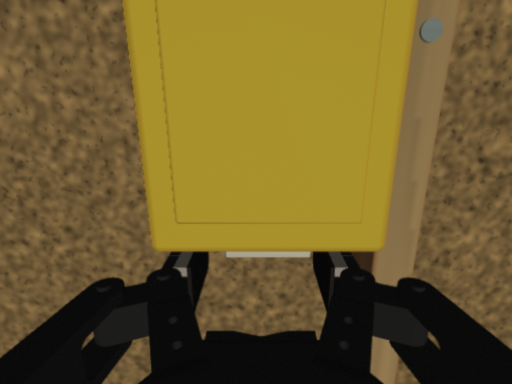

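View pics/s8.png

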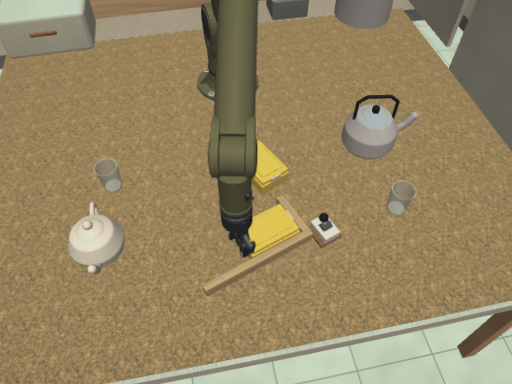

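```bash
python3 -m crank '[[[0,0,0,0.2,0,0,0.27],[0,0,0,0.2,0,0,0.27]]]'
python3 -m crank '[[[0,0,0,0.2,0,0,0.27]]]'
python3 -m crank '[[[0,0,0,0.2,0,0,0.27]]]'
python3 -m crank '[[[0,0,0,0.2,0,0,0.27]]]'
```

```text
time_s: 15.7
ee_pos: [0.6995, -0.0772, 0.0173]
tcp_rot: [[-0.342, 0.94, 0.0], [0.94, 0.342, -0.0], [-0.0, 0.0, -1.0]]
contact_force: [0.8, -3.8, 0.6]
opening: 0.0546
time_s: 15.82
ee_pos: [0.6988, -0.0752, 0.0173]
tcp_rot: [[-0.343, 0.94, 0.0], [0.94, 0.343, -0.0], [-0.0, -0.0, -1.0]]
contact_force: [3.4, -7.9, 0.4]
opening: 0.0542
time_s: 15.95
ee_pos: [0.6986, -0.0753, 0.0174]
tcp_rot: [[-0.341, 0.94, 0.001], [0.94, 0.341, -0.003], [-0.003, 0.0, -1.0]]
contact_force: [3.6, -7.5, -1.1]
opening: 0.0542
time_s: 16.08
ee_pos: [0.6985, -0.0753, 0.0176]
tcp_rot: [[-0.341, 0.94, 0.003], [0.94, 0.341, -0.005], [-0.006, 0.001, -1.0]]
contact_force: [5.5, -9.6, -1.3]
opening: 0.0541
```

```bash
python3 -m crank '[[[0,0,0,0.4,0,0,0.27],[0,0,0,0.3,0,0,0.27],[0,0,0,0,0,0,0.27]]]'
python3 -m crank '[[[0,0,0,-1.5,0,0,0.27],[0,0,0,-2,0,0,0.27],[0,0,0,-1.5,0,0,0.27],[0,0,0,0,0,-4,0.27],[0,0,0,0,0,-5,0.27],[0,0,0,0,0,-6,0.27],[0,0,0,0,0,-6,0.27],[0,0,0,0,0,-6,0.27],[0,0,0,0,0,0,0.27]]]'
python3 -c "
from rig import *;import cv2
cv2.imwrite('pics/w9.png',snapshot('wrist')[:,:,::-1]);a=snapshot('scene')[:,:,::-1];cv2.imwrite('pics/s9.png',cv2.resize(a[180:310,180:350],None,fx=4.5,fy=4.5,interpolation=2))"
```

```text
time_s: 16.45
ee_pos: [0.6983, -0.0754, 0.0191]
tcp_rot: [[-0.338, 0.941, 0.009], [0.941, 0.338, -0.013], [-0.015, 0.004, -1.0]]
contact_force: [10.1, -17.4, -0.6]
opening: 0.0541
time_s: 17.58
ee_pos: [0.7147, -0.1126, 0.2946]
tcp_rot: [[-0.343, 0.939, 0.011], [0.939, 0.343, -0.001], [-0.005, 0.01, -1.0]]
contact_force: [0.5, 0.4, -0.9]
opening: 0.054
```

View pics/w9.png

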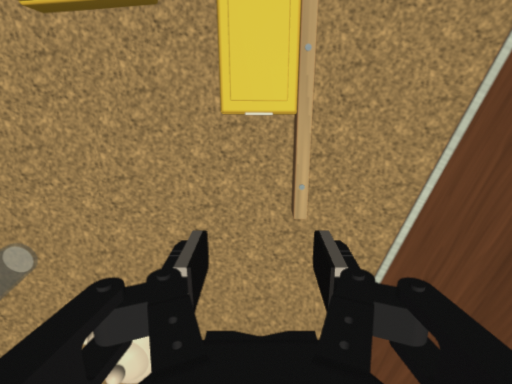

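View pics/s9.png

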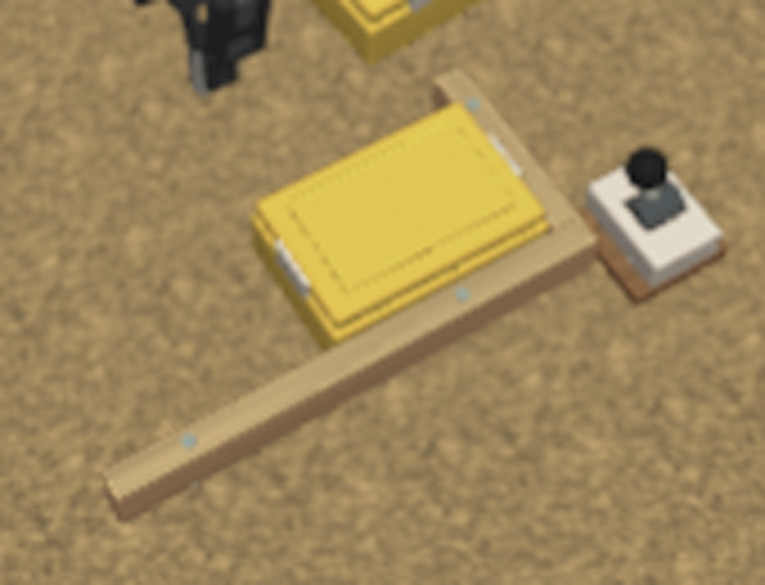

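```bash
python3 -m crank '[[[0,0,10,0,0,0,0.27],[0,0,10,0,0,0,0.27],[0,0,10,0,0,0,0.27],[0,0,10,0,0,0,0.27],[0,0,10,0,0,0,0.27],[0,0,10,0,0,0,0.27],[0,0,10,0,0,0,0.27],[0,0,10,0,0,0,0.27],[0,0,10,0,0,0,0.27],[0,0,0,-3.4,-4.1,0,0.27],[0,0,0,-3.3,-4.1,0,0.27],[0,0,0,-3.3,-4.1,0,0.27],[0,0,0,0,0,0,0.27],[0,0,0,0,0,0,0.27]]]'
python3 -c "
from rig import *;import cv2,numpy as np
s=robot.state();d=s['ee_pos'][:2]-[.693,.094];c,n=np.cos(np.radians(20)),np.sin(np.radians(20));print('stop',c*d[0]+n*d[1],-n*d[0]+c*d[1])
cv2.imwrite('pics/w10.png',snapshot('wrist')[:,:,::-1])"
```

```text
time_s: 19.42
ee_pos: [0.5761, -0.0305, 0.2864]
tcp_rot: [[0.939, 0.343, -0.001], [0.343, -0.939, -0.0], [-0.001, -0.0, -1.0]]
contact_force: [0.6, -0.4, -0.7]
opening: 0.0541
stop -0.1524110643399742 -0.07696610777668209
```

View pics/w10.png

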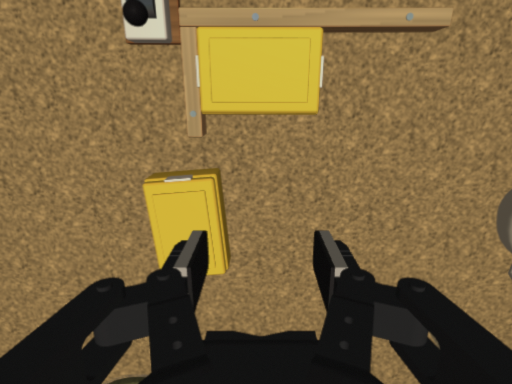

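```bash
python3 - <<'E'
from fit import *
for p in((147,184),(217,174),(227,272)):print('other',onz('wrist',p,.052))
Q=[.693,.094,np.radians(20)]
print('finger px',proj('wrist',tf(Q,[(-.165,-.035,.02),(-.14,-.035,.02),(-.165,-.119,.02)])))
# box lid vs stop in wrist view
P=[(199,27),(321,28),(319,113),(203,114)]
L=np.array([onz('wrist',p,.055)[:2] for p in P]);print(L)
B=np.array([onz('wrist',p,.035)[:2] for p in((199,26),(448,27),(186,26))]);print('batten inner',B)
f=lambda v:np.degrees(np.arctan2(-v[0],v[1]))
print('lid yaw',f(L[0]-L[1]),f(L[3]-L[2]),'batten',f(B[0]-B[1]))
E
```

```text
other [0.4933 0.0965 0.052 ]
other [0.5375 0.0143 0.052 ]
other [ 0.4033 -0.0433  0.052 ]
finger px [[229.4148 162.5359]
 [228.8364 144.6632]
 [289.5191 162.466 ]]
[[ 0.6937  0.084 ]
 [ 0.7394 -0.045 ]
 [ 0.6537 -0.0795]
 [ 0.6045  0.0527]]
batten inner [[ 0.6972  0.0891]
 [ 0.7952 -0.1869]
 [ 0.6919  0.1035]]
lid yaw 19.513773941489497 20.409383197484203 batten 19.533631111299844
```

```bash
python3 -m crank '[[[0,0,0,1.7,1.0,0,-0.3],[0,0,0,0,0,5.5,-0.3],[0,0,0,0,0,5.5,-0.3],[0,0,0,0,0,5.5,-0.3],[0,0,0,0,0,5,-0.3],[0,0,0,0,0,3.3,-0.3],[0,0,0,0,0,2,-0.3],[0,0,0,0,0,0,-0.3]]]'
python3 -m crank '[[[0,0,0,1,0,0,-0.3],[0,0,0,0.6,0,0,-0.3],[0,0,0,0.3,0,0,-0.3]]]'
python3 -c "
from rig import *;import cv2
cv2.imwrite('pics/w11.png',snapshot('wrist')[:,:,::-1])"
```

```text
time_s: 20.48
ee_pos: [0.595, -0.035, 0.0178]
tcp_rot: [[0.94, 0.341, -0.003], [0.341, -0.94, -0.001], [-0.003, 0.0, -1.0]]
contact_force: [0.4, 0.2, 0.7]
opening: 0.0305
time_s: 20.85
ee_pos: [0.6149, -0.027, 0.0205]
tcp_rot: [[0.939, 0.343, 0.002], [0.343, -0.939, 0.0], [0.002, 0.0, -1.0]]
contact_force: [-1.1, 0.2, 0.1]
opening: 0.03
```

View pics/w11.png

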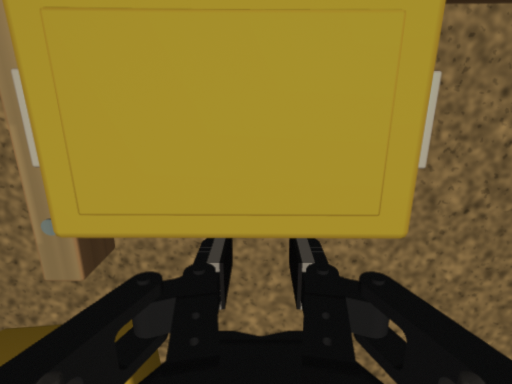

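```bash
python3 -m crank '[[[0,0,0,0.3,0,0,-0.3],[0,0,0,0.2,0,0,-0.3]]]'
python3 -m crank '[[[0,0,0,0.3,0,0,-0.3]]]'
python3 -m crank '[[[0,0,0,0.3,0,0,-0.3]]]'
```

```text
time_s: 21.15
ee_pos: [0.6182, -0.0257, 0.0194]
tcp_rot: [[0.94, 0.342, 0.0], [0.342, -0.94, 0.0], [0.0, -0.0, -1.0]]
contact_force: [0.6, 0.5, -0.7]
opening: 0.0298
time_s: 21.28
ee_pos: [0.6195, -0.0255, 0.0192]
tcp_rot: [[0.94, 0.342, -0.003], [0.342, -0.94, -0.0], [-0.003, -0.001, -1.0]]
contact_force: [-8.1, -2.4, 7.1]
opening: 0.03
time_s: 21.4
ee_pos: [0.6195, -0.0255, 0.0189]
tcp_rot: [[0.94, 0.342, -0.01], [0.342, -0.94, -0.001], [-0.009, -0.002, -1.0]]
contact_force: [-15.4, -2.9, 10.7]
opening: 0.0302
```

```bash
python3 -m crank '[[[0,0,0,-1,0,0,-0.3],[0,0,0,-1.5,0,0,-0.3],[0,0,0,0,0,-4,-0.3],[0,0,0,0,0,-6,-0.3],[0,0,0,0,0,-6,-0.3],[0,0,0,0,0,-6,-0.3],[0,0,0,-3,3,-4,-0.3],[0,0,0,-3,5,0,-0.3],[0,0,0,0,5,0,-0.3],[0,0,0,0,5,0,-0.3],[0,0,0,0,0,0,-0.3],[0,0,0,0,0,0,-0.3]]]'
python3 -c "
from rig import *;import cv2
for n in('wrist','scene','top'):cv2.imwrite('pics/f_%s.png'%n,snapshot(n)[:,:,::-1])
a=cv2.imread('pics/f_scene.png');cv2.imwrite('pics/fsc.png',cv2.resize(a[180:310,180:350],None,fx=4.5,fy=4.5,interpolation=2))"
```

```text
time_s: 22.9
ee_pos: [0.6051, -0.2217, 0.2789]
tcp_rot: [[0.94, 0.342, -0.0], [0.342, -0.94, 0.001], [0.0, -0.001, -1.0]]
contact_force: [-0.3, -0.4, -0.2]
opening: 0.0299
```

View pics/f_wrist.png

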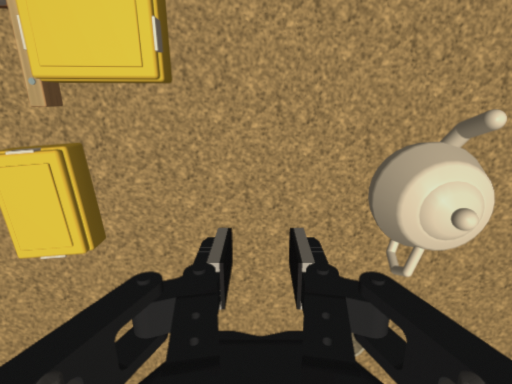

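View pics/fsc.png

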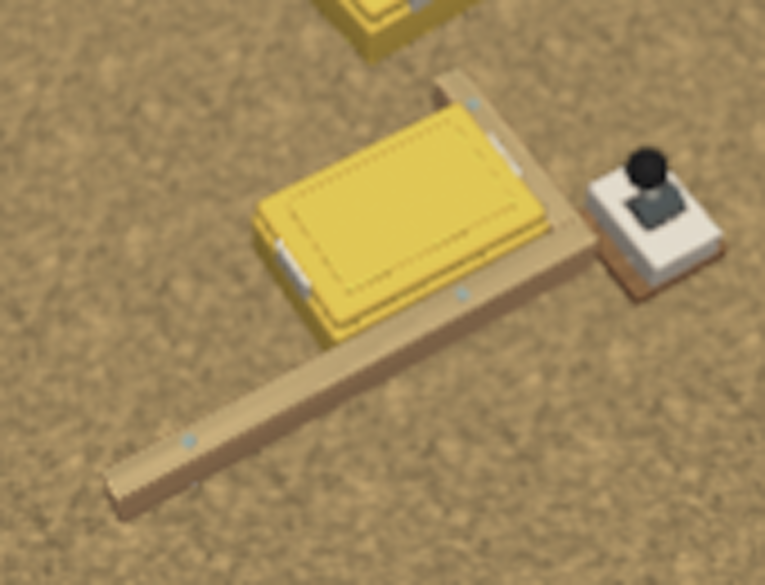

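View pics/f_top.png

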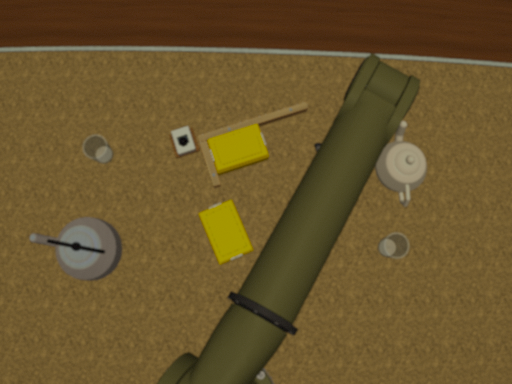

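View pics/f_scene.png

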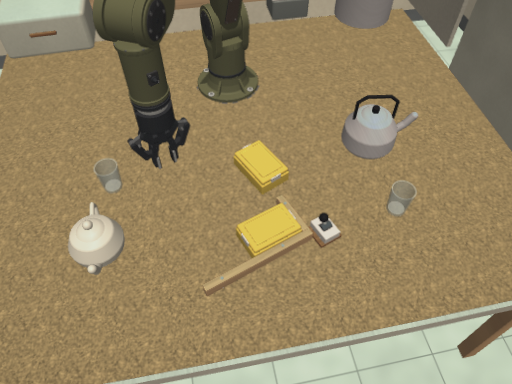

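The box sits flush in the corner, at scene (270,230) and top (238,148). The kettle, teapot, tumblers, second box and switch are at the same pixels as at the start.

```bash
python3 -c "
from rig import robot
print(robot.state()['time_s'],robot.job_done())"
```

```text
the job is handed in; nothing more can be done
23.05 None
```

The lunch box is home in the inside corner of the stop, and I handed the job in at 23.05 s of the 48 s allowed. I chose the yellow box farthest to the robot's right.

**What I did**
- I pushed the box with two finger sides against its long side. This squared it to the stop and brought it onto the batten.
- I then slid it along the batten by its end until it met the cleat, with about 20 N at the wrist.
- Last, I pressed the long side lightly again, about 19 N at the wrist. It was never pinched or lifted.

**Last checks**
- **Batten:** in the final press the tool met the box at the same distance from the batten as when the box first touched it (both about 110 mm in the stop's frame), so the side had stayed on the batten.
- **Cleat:** the end stopped with the tool at about 161 mm, as expected. The close scene crops before and after the final press look identical.
- **Angle:** in the wrist picture the two long edges of the lid measured 19.5° and 20.4°, against 19.5° for the batten. The 0.9° spread between the edges is within my pixel-reading error, but it means the angle is not confirmed any more tightly than that.
- **Other things:** by eye, the kettle, teapot, tumblers, lamp switch and second yellow box are where they started in the pictures. The robot ended raised and clear, with only sensor noise on the force reading.

**Disagreement:** in my first two-view measurements the heights came out low, about 44–52 mm for the 58 mm lid and 16–33 mm for the 35 mm stop. I put this down to calibration and pixel-reading error, and relied on the contacts for the final position.

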